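Nest the sample cups on the shaker and hold its paddle at half travel

TASK

Stand the large steel cup upright on the shaker's round deck, with the medium cup inside it and the small cup inside the medium one, all resting on their floors, and let go of them. Then press the shaker's spring paddle half-way down, until it is level, and finish while holding it there with the cups still nested; never push it to its bottom stop, and leave everything else on the bench where it is.

Things in the scene. Friction and masses are not known exactly. Their poses are not given: they have to be found in the camera images.
- large_center (a point): Centre of the widest and lowest (large) straight-sided, open stainless-steel cup, half-way up its axis; z points up the axis to the open rim. Outside diameter 66 mm, height 42 mm, wall 2.5 mm (inside diameter 61 mm), floor 3 mm thick, flat underside; about 160 g. It stands upright on the bench at the start (centre 21 mm above it).
- medium_center (a point): Centre of the middle (medium) straight-sided, open stainless-steel cup, half-way up its axis; z points up the axis to the open rim. Outside diameter 50 mm, height 67 mm, wall 2.5 mm (inside diameter 45 mm), floor 3 mm thick, flat underside; about 140 g. It stands upright on the bench at the start (centre 33.5 mm above it). Set in the large cup, its rim stands 28 mm above the large cup's rim.
- small_center (a point): Centre of the narrowest and tallest (small) straight-sided, open stainless-steel cup, half-way up its axis; z points up the axis to the open rim. Outside diameter 34 mm, height 92 mm, wall 2.5 mm (inside diameter 29 mm), floor 3 mm thick, flat underside; about 110 g. It stands upright on the bench at the start (centre 46 mm above it). Set in the medium cup, its rim stands 28 mm above the medium cup's rim.
- deck (a point): Centre of the shaker's round deck, on top of its flat black rubber mat, 68 mm above the bench. The mat is 120 mm across, with an aluminium lip 4 mm high round it. The axes are the shaker's: z up, x towards its rear (away from the robot), y to its left.
- paddle_pad (a point): Round black pad, 42 mm across, 12 mm thick, at the free end of the shaker's spring paddle. Origin at the centre of its top face; z is its upward normal, x points along the paddle to the hinge. Pad centre 90 mm from the hinge. Released, the paddle slopes up towards the robot, pad top about 109 mm above the bench; level, 93 mm; at the bottom stop about 77 mm.
- paddle (a joint): Angle of the paddle, rad: 0 released (springs back there), 0.18 half-way down, where the paddle and its pad are level, 0.36 at the bottom stop. Pressing straight down on the pad takes about 4 N to start it, 7 N at half-way, 9.5 N at the stop.
- shaker: White shaker box, fixed to the bench, 170 (x) by 300 (y) mm, its top 53 mm above the bench; origin at the centre of its underside, axes as for the deck. The deck is on its left half (y = +75 mm), the steel paddle with the black pad on its right half (y = -75 mm), its hinge axis along y at x = +50 mm, 85 mm above the bench.
- stopper: Bystander: cork stopper, 26 mm wide, 25 mm tall; origin at its underside. To be left alone.
- weight: Bystander: brass weight with a knob, 36 mm wide, 50 mm tall; origin at its underside. To be left alone.
- dish: Bystander: shallow round glass dish, 72 mm wide, 14 mm tall; origin at its underside. To be left alone.
- spatula: Bystander: spatula, 170 mm long, lying flat. To be left alone.
Mind the look-alikes: they are no part of the job. What is shaped like the part that bears small_center but orange is not meant. Leave any green look-alike of the part that bears large_center alone.

How it is judged:
On the way, in this order (a step that is already met when the one before it is completed fails the run):
1. the three cups are nested upright on the deck and let go, with the paddle released (horizontal distance between large_center and deck below 0.027 m and z of large_center in the frame of deck between 0.016 and 0.026 m and angle between each of large_center, medium_center, small_center's own z axis and vertical below 0.08 rad and horizontal distance between medium_center and large_center below 0.009 m and z of medium_center in the frame of large_center between 0.0115 and 0.0195 m and horizontal distance between small_center and medium_center below 0.009 m and z of small_center in the frame of medium_center between 0.0115 and 0.0195 m and contact force between each of the arm, the fingers and cup_large below 0.3 N and contact force between each of the arm, the fingers and cup_medium below 0.3 N and contact force between each of the arm, the fingers and cup_small below 0.3 N and value of joint paddle below 0.05 rad), for 0.2 s.
2. the robot holds the paddle about half-way down (value of joint paddle between 0.11 and 0.25 rad and contact force between any of the fingers, the arm and paddle above 2 N), for 0.5 s.
At the end, for the whole second after the job is handed in: Cups upright and untouched: large within 27 mm of the deck centre on the mat, medium on its floor, small on the medium's floor (axes within 9 mm, heights within 4 mm, tilt under 0.08 rad); the robot presses the pad with over 2 N and keeps the paddle still between 0.11 and 0.25 rad (level 0.18) (all of step 2 and horizontal distance between large_center and deck below 0.027 m and z of large_center in the frame of deck between 0.016 and 0.026 m and angle between each of large_center, medium_center, small_center's own z axis and vertical below 0.08 rad and horizontal distance between medium_center and large_center below 0.009 m and z of medium_center in the frame of large_center between 0.0115 and 0.0195 m and horizontal distance between small_center and medium_center below 0.009 m and z of small_center in the frame of medium_center between 0.0115 and 0.0195 m and contact force between each of the arm, the fingers and cup_large below 0.3 N and contact force between each of the arm, the fingers and cup_medium below 0.3 N and contact force between each of the arm, the fingers and cup_small below 0.3 N and velocity of joint paddle between -0.1 and 0.1 rad/s); the arm keeps its last pose, push and grip.
It fails at once if the paddle is pushed to its bottom stop (value of joint paddle above 0.335 rad).
It fails at once if a bystander is moved over 30 mm (distance of any of stopper, weight, dish, spatula, wash_bottle, amber_jar, carton from where it was at the start of the episode above 0.03 m).
It also fails if it takes over 70 s, if anything falls off the work surface, if the arm or the gripper's body presses on something with over 40 N, if the wrist force passes 120 N, or if a joint passes its speed limit or range.

ROBOT

A 7-joint arm with a two-finger parallel gripper is mounted at the origin on the work surface. World frame = base frame: x ahead of the robot, y to its left, z up, the work surface at z = 0. Lengths are in m, angles in rad, forces in N, time in s.
With the tool pointing down it reaches from about 0.4 to 0.9 m from the base axis. Payload 5.5 kg.
Tool frame: the origin (TCP) lies between the finger pads; the fingertips stand 25 mm ahead of it and the grasp point (between the pads) lies 6 mm ahead of it (manip.tip_extent is the z of the fingertips in the tool frame, in m); z points along the fingers, y is the line along which they close (so a half turn about z gives the same grasp; the last joint's range is limited). The gripper opens to 92 mm and grips with 3 to 60 N. Pads are 19 mm wide; open, the fingers measure 130 mm over their backs; the gripper's body (75 mm by 190 mm) begins 47 mm behind the grasp point.
Start: joints at [1.579, 0.501, -0.427, 1.55, 0.221, 1.138, -0.21], TCP at [0.164, -0.629, 0.252] pointing down, gripper open.
Joint ranges: [-2.88, 2.88], [-0.31, 2.03], [-1.54, 1.56], [0.2, 2.42], [-1.41, 4.55], [0.19, 2.02], [-2.57, 2.57]. Speed limits (rad/s): [2.57, 2.57, 3.14, 3.14, 3.14, 3.14, 3.14].

INTERFACE

Orientations are given as a rotation vector (axis times angle).
In Python, from plant import manip, release, grab, inverse_kinematics, vision gives the robot as it stands. Calls block until the motion is done:
- manip.move_to(position, orientation): joint-space move of the TCP to a pose.
- manip.line_to(position, orientation=None, max_speed=0.15, stop_force=None): straight line of the TCP; orientation=None keeps the orientation; max_speed is the mean speed in m/s. With stop_force (N) it stops when the force on the tool has changed by that much, and returns True; else False.
- manip.movej(angles): joint-space move.
- release() and grab(newtons=None): open the fingers fully, or close them until they stop; newtons is the grip in N (None keeps the last).
- manip.hold(seconds).
- inverse_kinematics(position, orientation): joint angles nearest the present ones, or None.
- vision.get_image(name): name is "scene" or "side" or "wrist"; returns a dict with "frame" (400x640x3 uint8, red, green, blue), "vertical_fov" (degrees; the focal length in pixels is half the picture's height over the tangent of half this angle, whatever the lens; pixels are square), "cx", "cy" (the principal point, pixels), "world_from_camera" (4x4, takes a point from camera to world coordinates). Camera axes: x right, y up, looking along -z (the intrinsics and any distortion apply to the point x, -y, -z); pixel columns grow to the right and rows downward; lengths in m; the calibration is good to about 2 mm. A picture is of the moment at which its call begins. There is no depth.
A pose or a line that the arm cannot do raises manip.MotionError and nothing moves.
- manip.job_done(): hands the job in; it is judged then, once.
Trained networks look in a picture, given as the dict that the camera call returned (one of the last four; its "shot" number tells which), for a name from the list of things; names that differ only in an ending like _2 or _b are one class to them, and where a whole thing is asked for, a point or a joint stands for the part that bears it (a point fixed in the world has none). Each returns a list of dicts, best first, with "p" (0 to 1); they miss things now and then, are a little off and sometimes report something else, mostly with a low value. They report only what shows in the picture. A call takes as long as a camera call. They do not tell look-alikes from the thing itself.
- vision.spot_in(query, picture): "xyz" ([x, y, z] in m, in the coordinates of the camera as it stood for that picture, good to about 4 mm: the middle of the surface that is visible of it).
Readings, each from a call of its own:
- manip.get_time(): time.
- manip.get_q(): joint angles.
- manip.get_joint_vel(): joint speeds.
- manip.get_tau(): joint torques, N m.
- manip.get_ee_pos(): TCP position.
- manip.get_eef_rot(): TCP orientation.
- manip.get_wrist_force(): force on the tool from outside, world axes, zero at the start.
- manip.get_wrist_torque(): the same for the moment, N m.
- manip.get_opening(): finger opening in m.
- manip.get_finger_force(): force on a finger pad.
Only numpy, scipy, OpenCV 4.12 (cv2) and the standard library are available. Lean on these libraries where they do the work, as an engineer would, in place of code of your own. Each camera call takes 0.05 s, during which the arm holds its last target. There are 200 camera calls.

## Working session

There is one attempt and no reset: what is moved stays moved. The work goes in short steps, each a Python script; the robot and the scene stay as the last script left them, time stands still between calls to the robot, and variables do not carry over. Pictures are saved under pics/ and viewed, at most 10 in all, crops included, and the job is handed in when it is done.

```bash
ls; mkdir -p pics; cat > h.py <<'E'
import numpy as np, cv2
from plant import manip, release, grab, inverse_kinematics, vision
def shot(n,f=None):
    d=vision.get_image(n)
    if f: cv2.imwrite('pics/'+f,d["frame"][:,:,::-1])
    return d
def spot(q,d,n=3):
    T=d["world_from_camera"]
    return [(round(r["p"],2),np.round((T@np.r_[r["xyz"],1])[:3],3).tolist()) for r in vision.spot_in(q,d)[:n]]
E
python3 - <<'E'
from h import *
a=shot("scene","s1.png"); b=shot("side","d1.png")
print({k:a[k] for k in a if k!="frame"}); print({k:b[k] for k in b if k!="frame"})
for d in (a,b):
  for q in ["large_center","medium_center","small_center","deck","paddle_pad","shaker"]:
    print(q,spot(q,d))
print(manip.get_eef_rot(),manip.get_time(),manip.tip_extent)
E
```

```text
pics
{'vertical_fov': 51.79659701865227, 'cx': 319.06471024796457, 'cy': 202.42764972015257, 'world_from_camera': array([[-0.88363894, -0.29237684,  0.36564737,  0.94465422],
       [ 0.46769123, -0.51600357,  0.71763865,  0.77019633],
       [-0.02114558,  0.80514353,  0.59270293,  0.69627253],
       [ 0.        ,  0.        ,  0.        ,  1.        ]]), 'shot': 1}
{'vertical_fov': 51.09727378734894, 'cx': 307.9454915439961, 'cy': 213.08847007969584, 'world_from_camera': array([[-0.99114546,  0.08006025, -0.10592938,  0.48731738],
       [-0.13260432, -0.55572881,  0.82072016,  0.8459692 ],
       [ 0.00683905,  0.82749976,  0.56142442,  0.61791277],
       [ 0.        ,  0.        ,  0.        ,  1.        ]]), 'shot': 2}
large_center [(0.92, [0.558, 0.107, 0.022]), (0.64, [0.464, 0.121, 0.018])]
medium_center [(0.79, [0.669, 0.158, 0.04]), (0.18, [0.463, 0.118, 0.02])]
small_center [(0.95, [0.527, 0.32, 0.065]), (0.83, [0.461, 0.331, 0.062])]
deck [(0.78, [0.564, -0.105, 0.052])]
paddle_pad [(0.73, [0.513, -0.238, 0.098])]
shaker [(0.95, [0.57, -0.105, 0.051])]
large_center [(0.74, [0.46, 0.129, 0.022]), (0.55, [0.564, 0.123, 0.024])]
medium_center [(0.59, [0.661, 0.158, 0.044])]
small_center [(0.61, [0.459, 0.333, 0.061]), (0.58, [0.515, 0.323, 0.061])]
deck [(0.76, [0.544, -0.103, 0.055])]
paddle_pad [(0.64, [0.515, -0.236, 0.1]), (0.6, [0.387, 0.228, 0.011])]
shaker [(0.8, [0.55, -0.096, 0.051]), (0.33, [0.517, -0.238, 0.098])]
[ 3.11606891e+00  3.99138111e-01 -2.17650956e-05] 0.7 0.025
```

View pics/s1.png

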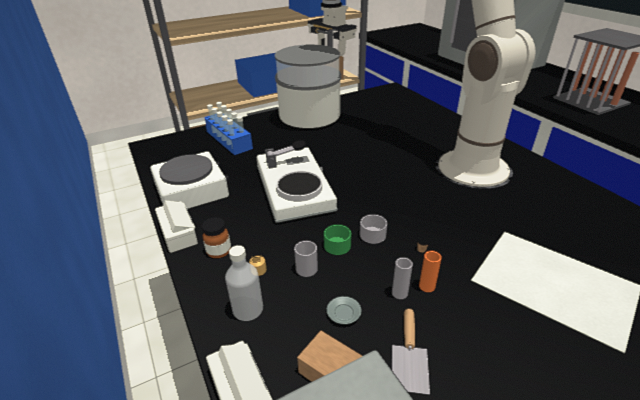

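View pics/d1.png

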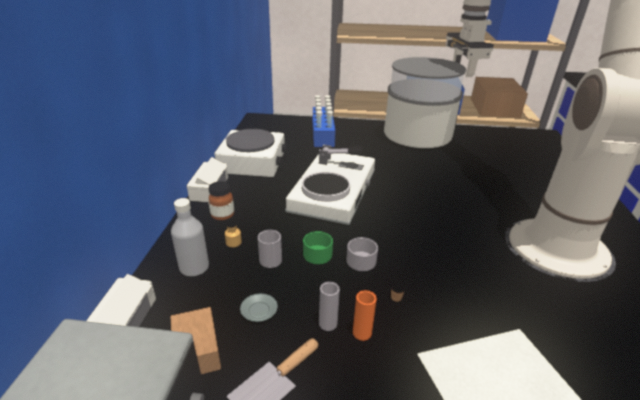

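The steel large cup is at scene pixel (373,229) with the green one at (337,239). The steel small cup is at (402,278), with the orange one at (430,271). The medium cup is at (306,258), and the shaker deck is at (300,185) with the paddle pad behind it. Next I'll look from above with the wrist camera.

```bash
python3 - <<'E'
from h import *
D=[np.pi,0,0]
for i,p in enumerate([[0.52,-0.17,0.36],[0.53,0.18,0.42]]):
    manip.move_to(p,D)
    d=shot("wrist",f"w{i}.png")
    np.save(f"w{i}.npy",{k:d[k] for k in d if k!="frame"},allow_pickle=True)
    if i==0: print({k:d[k] for k in d if k!="frame"})
    for q in (["deck","paddle_pad","shaker"] if i==0 else ["large_center","medium_center","small_center"]): print(q,spot(q,d))
    print(manip.get_time())
E
```

```text
{'vertical_fov': 66.23525417255223, 'cx': 320.3768529687881, 'cy': 197.46745953166555, 'world_from_camera': array([[-2.25302112e-03,  9.68553800e-01,  2.48794014e-01,
         5.84966436e-01],
       [-9.99997413e-01, -2.10415168e-03, -8.64294089e-04,
        -1.70149511e-01],
       [-3.13614983e-04, -2.48795317e-01,  9.68556034e-01,
         4.93370367e-01],
       [ 0.00000000e+00,  0.00000000e+00,  0.00000000e+00,
         1.00000000e+00]]), 'shot': 3}
deck [(0.92, [0.556, -0.168, 0.052])]
paddle_pad [(0.56, [0.52, -0.245, 0.1])]
shaker [(0.82, [0.553, -0.17, 0.052])]
3.0167
large_center [(0.75, [0.558, 0.106, 0.003]), (0.6, [0.452, 0.116, 0.006]), (0.59, [0.658, 0.298, 0.016])]
medium_center [(0.88, [0.664, 0.14, 0.012])]
small_center [(0.78, [0.451, 0.317, 0.069]), (0.77, [0.512, 0.306, 0.066])]
4.55
```

```bash
python3 -c "
import cv2,numpy as np
a=cv2.imread('pics/w0.png');b=cv2.imread('pics/w1.png')
cv2.imwrite('pics/w0b.png',cv2.resize(a,(800,500)));cv2.imwrite('pics/w1b.png',cv2.resize(b,(800,500)))"
```

```text
(no output)
```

View pics/w0b.png

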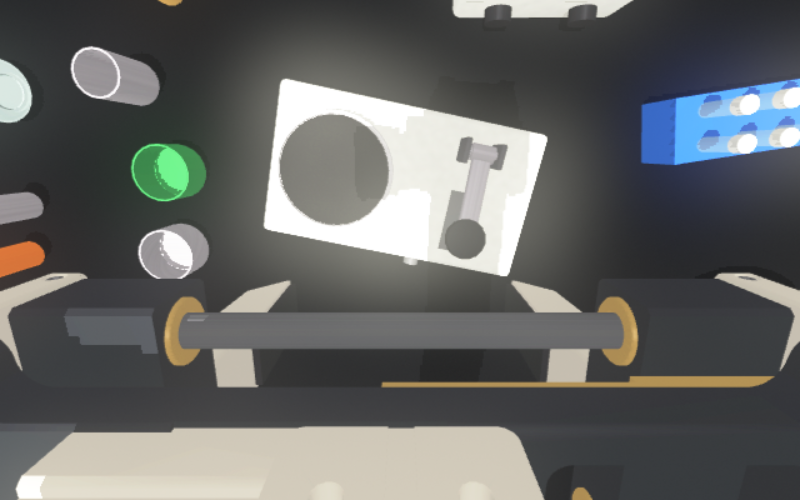

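View pics/w1b.png

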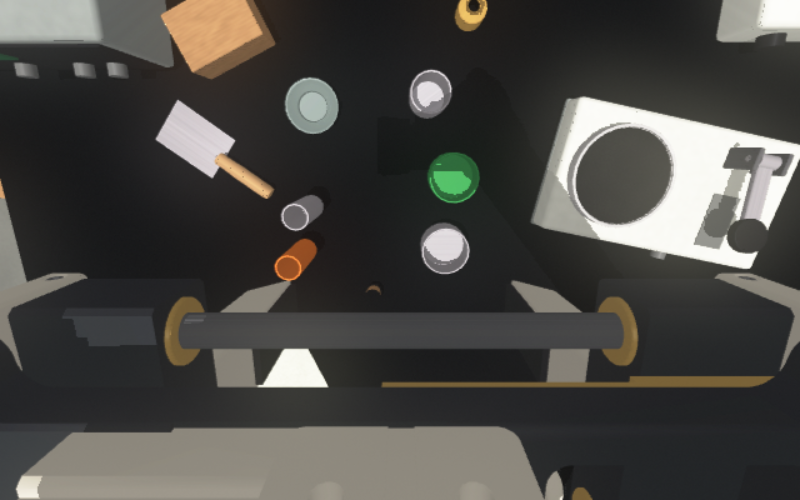

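The overview `w1b` shows the large rim near (445,250), the medium near (430,93), the small near (295,216) and the deck near (622,175). In `w0b` the deck is near (334,168) and the pad near (465,239). I'll turn these pixels into positions.

```bash
cat >> h.py <<'E'
def ray(d,u,v,z):
    f=200/np.tan(np.radians(d["vertical_fov"])/2); T=d["world_from_camera"]
    r=T[:3,:3]@np.array([(u-d["cx"])/f,-(v-d["cy"])/f,-1]); return T[:3,3]+r*(z-T[2,3])/r[2]
def pix(d,p):
    f=200/np.tan(np.radians(d["vertical_fov"])/2); c=np.linalg.inv(d["world_from_camera"])@np.r_[p,1]
    return np.array([d["cx"]-f*c[0]/c[2], d["cy"]+f*c[1]/c[2]])
E
python3 - <<'E'
from h import *
L=lambda i:np.load(f"w{i}.npy",allow_pickle=True).item()
a,b=L(0),L(1)
for n,d,u,v,z in [("deckA",a,334,168,.07),("padA",a,465,239,.109),("deckB",b,622,175,.07),("padB",b,747,236,.109),("large",b,445,250,.042),("med",b,430,92,.067),("small",b,295,216,.092),("largeA",a,167,252,.042),("medA",a,96,72,.067)]:
    print(n,np.round(ray(d,u/1.25,v/1.25,z),4))
# white box corners w0b, top z=.053
for c in [(284,79),(547,136),(507,276),(265,230)]: print(np.round(ray(a,c[0]/1.25,c[1]/1.25,.053),4))
E
```

```text
deckA [ 0.5646 -0.098   0.07  ]
padA [ 0.4944 -0.2363  0.109 ]
deckB [ 0.5632 -0.0959  0.07  ]
padB [ 0.494  -0.2324  0.109 ]
large [0.46   0.1181 0.042 ]
med [0.6607 0.144  0.067 ]
small [0.5166 0.3078 0.092 ]
largeA [0.4631 0.1152 0.042 ]
medA [0.6618 0.1429 0.067 ]
[ 0.6569 -0.046   0.053 ]
[ 0.5979 -0.3318  0.053 ]
[ 0.4351 -0.2986  0.053 ]
[ 0.4926 -0.0109  0.053 ]
```

```bash
python3 - <<'E'
from h import *
D=[np.pi,0,0]
manip.move_to([0.461,0.117,0.13],D)
print(manip.line_to([0.461,0.117,0.040],max_speed=0.12,stop_force=8))
grab(20); print(manip.get_opening(),manip.get_ee_pos())
manip.line_to([0.461,0.117,0.19],max_speed=0.25)
manip.move_to([0.563,-0.097,0.17],D)
print(manip.line_to([0.563,-0.097,0.105],max_speed=0.06,stop_force=4),manip.get_ee_pos(),manip.get_opening())
release(); manip.line_to([0.563,-0.097,0.22],max_speed=0.25)
manip.line_to([0.503,-0.097,0.26],max_speed=0.25)
d=shot("wrist","p1.png"); np.save("p1.npy",{k:d[k] for k in d if k!="frame"})
manip.move_to([0.60,0.143,0.22],D)
d=shot("wrist","p2.png"); np.save("p2.npy",{k:d[k] for k in d if k!="frame"})
print(manip.get_time())
a=cv2.imread('pics/p1.png');b=cv2.imread('pics/p2.png')
cv2.imwrite('pics/pp.png',np.vstack([a[:260],b[:260]]))
E
```

```text
False
0.06659706536557725 [0.46129816 0.11685304 0.04032081]
True [ 0.56243261 -0.09700739  0.10809304] 0.06655021644679215
12.5917
```

View pics/pp.png

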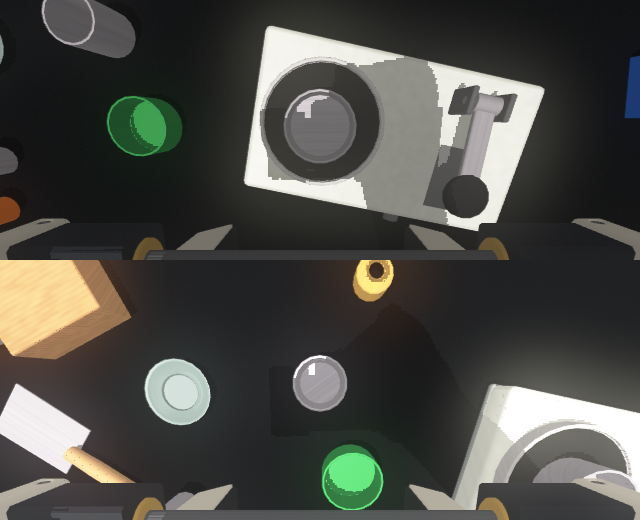

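The large cup stands on the deck, with its rim at about (320,126) in `p1`. The medium rim is at about (320,123) in `p2`. I'll fit both circles precisely.

```bash
cat >> h.py <<'E'
def rim(frame,d,p0,z,R):
    """refine rim centre: render projected outer+inner rim circle, maximise gradient along it"""
    from scipy.optimize import minimize
    g=cv2.GaussianBlur(cv2.cvtColor(frame,cv2.COLOR_BGR2GRAY).astype(np.float32),(0,0),1.0)
    m=np.hypot(cv2.Sobel(g,cv2.CV_32F,1,0),cv2.Sobel(g,cv2.CV_32F,0,1)); m=np.minimum(m,np.percentile(m,97))
    t=np.linspace(0,2*np.pi,180)
    def s(x,y):
        uv=np.array([pix(d,[x+r*np.cos(a),y+r*np.sin(a),z]) for r in (R,R-.0025) for a in t]).astype(np.float32)
        return cv2.remap(m,uv[:,:1].copy(),uv[:,1:].copy(),cv2.INTER_LINEAR).mean()
    best=None
    for step,n in ((.0015,6),(.0004,4)):
        c=[(s(p0[0]+i*step,p0[1]+j*step),p0[0]+i*step,p0[1]+j*step) for i in range(-n,n+1) for j in range(-n,n+1)]
        best=max(c); p0=best[1:]
    return np.round(best,4)
E
python3 - <<'E'
from h import *
for n,u,v,z,R in [("p1",320,126,.110,.033),("p2",320,123,.067,.025)]:
    d=np.load(n+".npy",allow_pickle=True).item()
    p=ray(d,u,v,z); print(n,np.round(p,4),rim(cv2.imread(f"pics/{n}.png"),d,p[:2],z,R),pix(d,p))
E
```

```text
p1 [ 0.5605 -0.0959  0.11  ] [ 9.74311e+01  5.59800e-01 -9.55000e-02] [320. 126.]
p2 [0.6617 0.143  0.067 ] [141.8523   0.6602   0.1434] [320. 123.]
```

```bash
python3 - <<'E'
from h import *
D=[np.pi,0,0]
x,y=0.6605,0.143
manip.move_to([x,y,0.16],D)
print(manip.line_to([x,y,0.068],max_speed=0.12,stop_force=8))
grab(20); print(manip.get_opening(),manip.get_ee_pos())
manip.line_to([x,y,0.25],max_speed=0.25)
X,Y=0.560,-0.097
manip.move_to([X,Y,0.21],D)
print(manip.line_to([X,Y,0.137],max_speed=0.05,stop_force=4),manip.get_ee_pos(),manip.get_opening())
release(); manip.line_to([X,Y,0.25],max_speed=0.25)
manip.line_to([X-.06,Y,0.29],max_speed=0.25)
for n,c,z,R in [("q1",(X,-.096),.138,.025),("q2",(.5166,.308),.092,.017)]:
    if n=="q2": manip.move_to([0.456,0.308,0.25],D)
    d=shot("wrist",n+".png"); np.save(n+".npy",{k:d[k] for k in d if k!="frame"})
    r=rim(cv2.imread(f"pics/{n}.png"),d,c,z,R); print(n,r,pix(d,[*r[1:],z]))
print(manip.get_time())
a=cv2.imread('pics/q1.png');b=cv2.imread('pics/q2.png')
cv2.imwrite('pics/qq.png',np.vstack([a[:260],b[:260]]))
E
```

```text
False
0.04986182654289 [0.66054439 0.14277133 0.06803005]
True [ 0.55989554 -0.09702858  0.13891488] 0.05035355474044158
q1 [66.3287  0.5619 -0.0888] [311.91786071 121.09674661]
q2 [135.8609   0.5147   0.3084] [319.95659257 127.11090881]
21.4
```

View pics/qq.png

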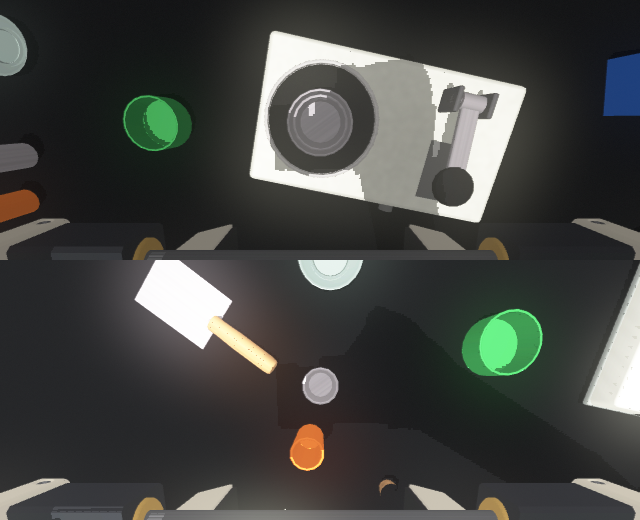

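The medium cup is seated: TCP z was 0.1389 on contact against 0.139 expected, and it looks concentric at about (320,122). The small steel cup is at (320,126) in the lower picture. Next I'll nest the small one.

```bash
python3 - <<'E'
from h import *
D=[np.pi,0,0]
x,y=0.5147,0.3075
manip.move_to([x,y,0.18],D)
print(manip.line_to([x,y,0.093],max_speed=0.12,stop_force=8))
grab(20); print(manip.get_opening(),manip.get_ee_pos())
manip.line_to([x,y,0.30],max_speed=0.25)
X,Y=0.560,-0.097
manip.move_to([X,Y,0.29],D)
manip.line_to([X,Y,0.235],max_speed=0.15)
print(manip.line_to([X,Y,0.165],max_speed=0.05,stop_force=4),manip.get_ee_pos(),manip.get_opening())
release(); manip.line_to([X,Y,0.30],max_speed=0.25)
manip.hold(.3)
manip.move_to([.494,-.236,.25],D); grab(20)
a=shot("scene")["frame"]; b=shot("wrist")["frame"]
print(manip.get_time(),manip.get_ee_pos())
A=cv2.resize(a[120:260,220:380],(640,560))[:300] if 0 else cv2.resize(a[125:225,220:380],(640,400))
cv2.imwrite('pics/r.png',np.vstack([A,b[:200]])[:,:,::-1])
E
```

```text
False
0.03277563741861005 [0.51468445 0.30747566 0.09295643]
True [ 0.55976028 -0.09714262  0.16678786] 0.03241009732143823
32.2333 [ 0.49396145 -0.23601893  0.2499884 ]
```

View pics/r.png

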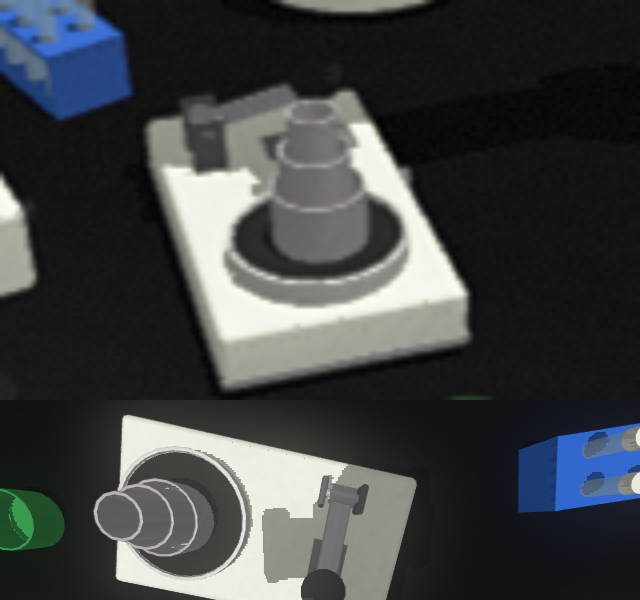

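The three cups are nested upright on the deck, with the rims in even steps and the paddle released. Now I'll press the pad.

```bash
python3 - <<'E'
from h import *
manip.line_to([.494,-.236,.150],max_speed=0.2)
f0=np.array(manip.get_wrist_force())
print(manip.line_to([.494,-.236,.120],max_speed=0.04,stop_force=2.5),manip.get_ee_pos(),np.array(manip.get_wrist_force())-f0)
manip.line_to([.494,-.236,.118],max_speed=0.03); manip.hold(.8)
print(manip.get_ee_pos(),np.array(manip.get_wrist_force())-f0,manip.get_time())
a=shot("scene")["frame"]; b=shot("side")["frame"]
cv2.imwrite('pics/t.png',np.hstack([cv2.resize(a[125:225,250:350],(400,400)),cv2.resize(b[125:225,280:380],(400,400))])[:,:,::-1])
E
```

```text
True [ 0.49397742 -0.23629179  0.13332726] [ 0.70911275 -0.0987378   3.91080956]
[ 0.49242609 -0.23597028  0.11772546] [-4.26965009  0.49983524  6.78292626] 34.8583
```

View pics/t.png

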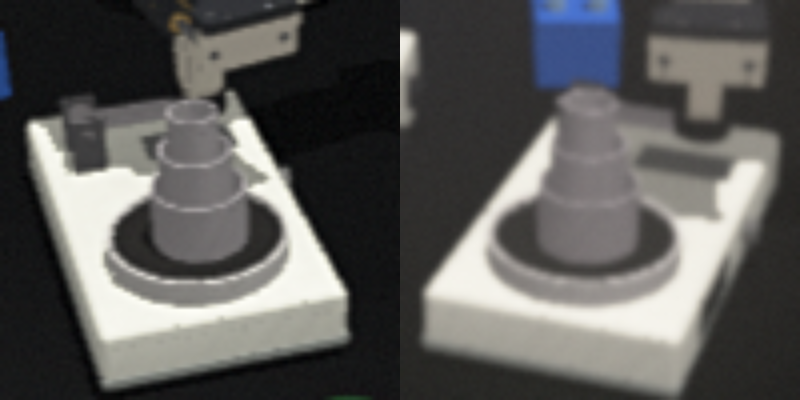

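The paddle is level with about 6.8 N on the pad (TCP z 0.1177, as expected for half-way), and the cups are still nested. I'm handing it in.

```bash
python3 -c "
from h import *
print(manip.job_done())"
```

```text
the job is handed in; nothing more can be done
None
```

The job is handed in (no verdict was returned): the three steel cups stand nested upright on the shaker deck and released, and the arm is holding the paddle level with about 6.8 N, about 35 s into the 70 s limit.

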